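Hang a valve body on the spring scale for weighing

ROBOT

A 6-joint arm with a two-finger parallel gripper is mounted at the origin on the work surface. World frame = base frame: x ahead of the robot, y to its left, z up, the work surface at z = 0. Lengths are in m, angles in rad, forces in N, time in s.
With the tool pointing down it reaches from about 0.325 to 0.85 m from the base axis. Payload 15.5 kg.
Tool frame: the origin (TCP) lies between the finger pads; the fingertips stand finger_overhang ahead of it and the grasp point (between the pads) lies 5 mm behind it (finger_overhang is the distance from the TCP to the fingertips, in m); x points along the fingers, y is the direction in which the jaws open and shut, and the axes are right-handed (so a half turn about x gives the same grasp; the last joint's range is limited). The gripper opens to 91 mm and grips with 3 to 60 N. Pads are 32 mm wide; open, the fingers measure 118 mm over their backs; the gripper's body (76 mm by 178 mm) begins 60 mm behind the grasp point.
Start: joints at [1.196, 0.494, 1.345, -0, 1.302, -0.096], TCP at [0.172, 0.601, 0.228] pointing down, gripper open.
Joint ranges: [-2.91, 2.91], [-0.82, 2.16], [0.22, 2.67], [-1.22, 4.37], [0.12, 2.79], [-3.08, 3.08]. Speed limits (rad/s): [1.89, 1.89, 2.57, 3.01, 3.01, 3.01].

INTERFACE

Orientations are given as a rotation vector (axis times angle).
In Python, from plant import * gives the robot as it stands. The module is installed in compiled form; this text tells all that it offers.
- The arm moves only by the tool servo_tool, never from a script. Its argument "plan" is a list of rows, each a list of 3 entries, a list of its own where there are three numbers: the closure, from -1 (fully open) to 1 (shut), so that 0 is half open, then the shift along the tool's x, y, z in m, then the turn about the tool's x in degrees. A call has 1 to 20 rows; each row shifts and turns the commanded pose from where the row before left it, along the tool's axes as they then stand; what a row does not reach is not made up. A row lasts 1/8 s, in which the tool goes at most 62.5 mm and 10.7 degrees, less where a joint would pass 70% of its speed; a pose out of reach is approached as far as the arm can. A call with a gripper value outside its range is refused whole. The fingers move at their own pace and stop on an object; "force" is the grip in N (left out, the last holds). Time passes only in rows, so rows that do not move let the fingers close. It gives the time, the measured TCP pose, the force and the opening at its end, in the units of the state.
- get_obs(): the state, without advancing time (a new reading comes with each control period).
- read_camera(name): name is "side" or "top" or "wrist"; returns the picture (400x640x3 uint8, red, green, blue); there is no depth.
- get_calibration(name): a dict with "fx", "fy", "cx", "cy" (pixels), "camera_from_world" (4x4, takes a point from world to camera coordinates); the wrist camera has in their place "T_tool_cam" (4x4, takes a point from camera to tool coordinates, whose origin is the TCP and whose axes are the tool frame's). Camera axes: x right, y down, z forward; pixel columns grow to the right and rows downward; lengths in m; the calibration is good to about 2 mm. A picture is of the moment at which its call begins: read the wrist's pose just before it. get_calibration takes no time and is no camera call.
- job_done(): hands the job in, once; it reports no verdict.
The state is a dict: "time": time; "joints": joint angles; "joint_vel": joint speeds; "joint_efforts": joint torques, N m; "eef_pos": TCP position; "ee_rot": TCP orientation; "force": force on the tool from outside, world axes, zero at the start; "torque": the same for the moment, N m; "gripper_width": opening from 0.0 (shut) to 1.0 (fully open).
Only numpy, scipy, OpenCV 4.12 (cv2) and the standard library are available. Lean on these libraries where they do the work, as an engineer would, in place of code of your own. Each camera call takes 0.05 s, during which the arm holds its last target.

TASK

Weigh the valve: lift it by one of its square coils, put its lifting bail over the scale's hook and ease its unknown weight onto the spring slowly, by feel, until the scale alone carries it, so that the hook neither drops nor springs back when you let go. Leave it hanging level and still, hands off, for the reading. Do not push on the scale or pull it down to its stop, and leave the other things on the bench alone.

Things in the scene. Friction and masses are not known exactly. Their poses are not given: they have to be found in the camera images.
- valve_center (a point): Centre of the loose aluminium valve, 25 mm above its underside; it starts upright on the bench. Block 50 (x) x 60 (y) x 50 (z) mm with a square coil on each y end; 204 mm overall along y. Axes: y along the coils, z up; same either way round. Mass unknown, 0.3 to 0.8 kg, centred at the block's middle.
- coil_right (a point): Centre of the valve's -y coil, 70 mm from valve_center at the same height: a grey square-sided body 36 (x) x 48 (y) x 40 (z) mm, gripped across x. Axes as the valve.
- coil_left (a point): Centre of the valve's +y coil, the same.
- bail_top (a point): Peak of the steel lifting bail (8 mm round bar, standing on the block in the valve's y-z plane), on the bar's centreline: 69 mm straight above valve_center. Legs at y = +-22 mm, roof sloping up to the peak at y = 0; the opening, looked through along x, is 40 mm high under the peak, from 25 to 65 mm above valve_center. Axes as the valve.
- hook_seat (a point): Bottom of the hook's bowl, on the centreline of its 8 mm round bar; the bail's peak rests 8 mm above it. 260 mm above the bench while empty, it moves down with the hook. Axes: x back to the housing, y left, z up. The bar comes forward out of the housing 140 mm behind the seat, 12 mm higher; the tip is 22 mm in front (-x), its end 18 mm higher. Free space beside, above and in front.
- scale: The fixed spring scale: steel base plate 160 x 150 x 16 mm with an upright aluminium housing 60 x 74 mm, 348 mm high, graduated front and back. Origin at the middle of the base's underside; x points away from the hook's open side. It is fixed to the bench.
- hook (a joint): How far the load has drawn the hook down, in m: 0 empty, stop at 0.115. Linear spring, about 90 N/m (11 mm per 0.1 kg), lightly damped: swings die in about 2 s. The valve's weight draws it 0.03 to 0.09. The hook must never move faster than 0.08 m/s, down or up, nor pass 0.110.
- can_center (a point): Centre of a standing white spray can, 52 mm across, 160 mm high. Bystander.
- fitting_center (a point): Centre of a brass hose fitting standing on the bench, 34 mm across, 34 mm high. Bystander.
- bush_center (a point): Centre of a steel bush lying on the bench, 40 mm across, 22 mm high. Bystander.
Things that resemble listed ones, but are neither listed nor needed, are in the scene too. What is shaped like the part that bears valve_center but blue or turquoise is not meant.

How it is judged:
By the outcome, as a careful person would: the job done as asked, in the order asked, and still so for the second after the job is handed in, with the robot touching nothing.
It also fails if it takes over 72 s, if anything falls off the work surface, if the arm or the gripper's body presses on something with over 40 N, if the wrist force passes 120 N, or if a joint passes its speed limit or range.

## Working session

There is one attempt and no reset: what is moved stays moved. The work goes in short steps, Python scripts to look and compute and a tool call to move; the robot and the scene stay as the last step left them, time stands still between calls to the robot, and variables do not carry over. Pictures are saved under pics/ and viewed, and the job is handed in when it is done.

Besides the shell and the picture viewer there is one more tool, called in YAML: its name, and indented under it one key for each argument. servo_tool: Moves the arm, as the interface text tells. Its arguments: {"type":"object","properties":{"plan":{"type":"array"},"force":{"type":"number"}},"required":["plan"]}

```bash
mkdir -p pics; ls
python3 - <<'E'
from plant import *
import cv2,numpy as np
o=get_obs();print(o)
for n in ["side","top","wrist"]:
    im=read_camera(n);cv2.imwrite(f"pics/{n}0.png",im[:,:,::-1]);print(n,get_calibration(n))
E
```

```text
pics
{'time': 0.0, 'joints': array([ 1.19647586e+00,  4.94159127e-01,  1.34609125e+00, -1.09665157e-05,
        1.30248149e+00, -9.55139244e-02]), 'joint_vel': array([-1.04003195e-03, -1.74062410e-03,  5.59393067e-04,  8.66534436e-04,
       -1.63082950e-03,  4.74455289e-05]), 'joint_efforts': array([ 5.64624468e-03, -8.78858399e+01, -3.81863880e+01,  7.10886880e-02,
        5.33859374e-02, -1.30271624e-04]), 'eef_pos': array([0.17189086, 0.60054929, 0.22736672]), 'ee_rot': array([ 0.2179769 ,  1.55994998, -0.2197258 ]), 'force': array([-0.46234486, -0.13978346, -0.17668501]), 'torque': array([ 0.00947703, -0.00902097,  0.00673634]), 'gripper_width': 1.0029620038216807}
side {'fx': 368.4260398373926, 'fy': 368.4260398373926, 'cx': 320.490246125908, 'cy': 198.90485469133387, 'camera_from_world': array([[ 0.94553852, -0.32500068, -0.01820612, -0.47201992],
       [-0.21528943, -0.58244086, -0.78384508,  0.17176113],
       [ 0.24414619,  0.7450753 , -0.62068948,  0.95226319],
       [ 0.        ,  0.        ,  0.        ,  1.        ]])}
top {'fx': 509.11302895190164, 'fy': 509.11302895190164, 'cx': 317.4646295960453, 'cy': 198.74299571428048, 'camera_from_world': array([[-0.00726662, -0.99995223,  0.0065376 , -0.07763977],
       [-0.99443133,  0.00653881, -0.10518355,  0.49202476],
       [ 0.10513578, -0.00726552, -0.99443134,  1.73990525],
       [ 0.        ,  0.        ,  0.        ,  1.        ]])}
wrist {'fx': 355.79474809416934, 'fy': 355.79474809416934, 'cx': 317.59678927247535, 'cy': 203.5778863006156, 'T_tool_cam': array([[ 9.45305078e-04, -2.51305988e-01,  9.67907230e-01,
        -1.57085577e-01],
       [ 9.99999404e-01, -2.90767852e-04, -1.05214238e-03,
        -5.23988770e-05],
       [ 5.45845987e-04,  9.67907648e-01,  2.51305564e-01,
        -7.09366230e-02],
       [ 0.00000000e+00,  0.00000000e+00,  0.00000000e+00,
         1.00000000e+00]])}
```

View pics/side0.png

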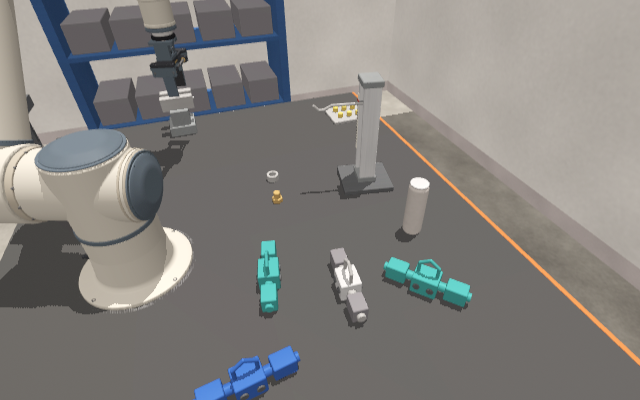

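View pics/top0.png

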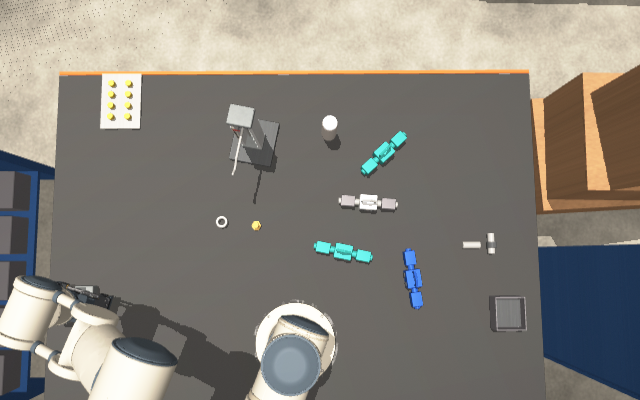

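View pics/wrist0.png

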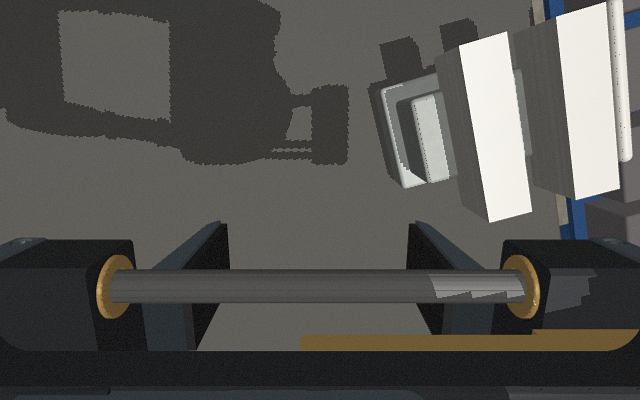

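Candidates in the top picture: the grey/white valve (368,202), turquoise look-alikes (343,252) and (384,152), and a blue one (413,278). By the description it is the grey/white one. I'll check it in close crops.

```bash
cat > h.py <<'E'
import numpy as np,cv2
from plant import *
from scipy.optimize import least_squares
from scipy.spatial.transform import Rotation as R
def proj(n,P,o=None):
    c=get_calibration(n);P=np.atleast_2d(P)
    if n=="wrist":
        T=np.eye(4);T[:3,:3]=R.from_rotvec(o["ee_rot"]).as_matrix();T[:3,3]=o["eef_pos"]
        M=np.linalg.inv(T@c["T_tool_cam"])
    else: M=c["camera_from_world"]
    q=P@M[:3,:3].T+M[:3,3]
    return np.c_[c["fx"]*q[:,0]/q[:,2]+c["cx"],c["fy"]*q[:,1]/q[:,2]+c["cy"]]
def ray(n,uv,o=None):
    c=get_calibration(n)
    if n=="wrist":
        T=np.eye(4);T[:3,:3]=R.from_rotvec(o["ee_rot"]).as_matrix();T[:3,3]=o["eef_pos"]
        M=T@c["T_tool_cam"]
    else: M=np.linalg.inv(c["camera_from_world"])
    d=M[:3,:3]@np.array([(uv[0]-c["cx"])/c["fx"],(uv[1]-c["cy"])/c["fy"],1]);return M[:3,3],d
def atz(n,uv,z,o=None):
    p,d=ray(n,uv,o);return p+d*(z-p[2])/d[2]
def tri(obs):
    A=np.zeros((3,3));b=np.zeros(3)
    for n,uv,o in obs:
        p,d=ray(n,uv,o);d=d/np.linalg.norm(d);Q=np.eye(3)-np.outer(d,d);A+=Q;b+=Q@p
    return np.linalg.solve(A,b)
def crop(src,x0,y0,x1,y1,k,out):
    im=cv2.imread(src)[y0:y1,x0:x1];cv2.imwrite(out,cv2.resize(im,None,fx=k,fy=k,interpolation=cv2.INTER_CUBIC))
E
python3 - <<'E'
from h import *
a=cv2.imread("pics/top0.png")
def c(src,x0,y0,x1,y1,k): return cv2.resize(cv2.imread(src)[y0:y1,x0:x1],None,fx=k,fy=k,interpolation=cv2.INTER_CUBIC)
A=c("pics/top0.png",330,180,405,225,5);B=c("pics/side0.png",320,240,395,330,5)
C=c("pics/top0.png",220,95,285,205,5);D=c("pics/side0.png",305,65,400,200,5)
cv2.imwrite("pics/c1.png",np.hstack([A,np.zeros_like(A)])[:, :375]);cv2.imwrite("pics/c2.png",B);cv2.imwrite("pics/c3.png",C);cv2.imwrite("pics/c4.png",cv2.resize(D,None,fx=.8,fy=.8))
for uv in [(347,201.5),(390,204)]: print(atz("top",uv,.045))
print(atz("top",(368,202.5),.05))
E
```

```text
[ 0.47930953 -0.1821792   0.045     ]
[ 0.46971303 -0.32966733  0.045     ]
[ 0.47489655 -0.25368518  0.05      ]
```

View pics/c1.png

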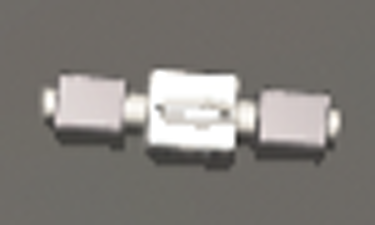

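View pics/c2.png

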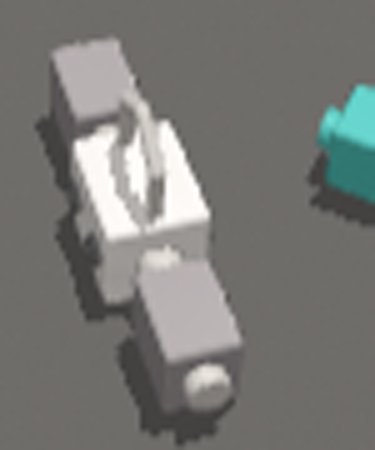

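View pics/c3.png

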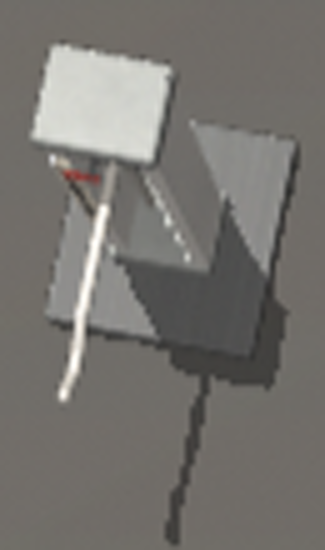

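View pics/c4.png

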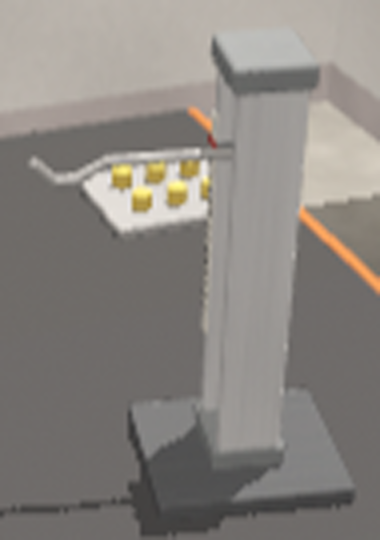

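The crops confirm the white block with grey coils and bail (top image 368,202), and the scale with its hook tip at top (232,174), side (313,105). Now fit the poses.

```bash
cat > fit.py <<'E'
from h import *
t=lambda u,v:np.array([220+u/5,95+v/5])-0.4
s=lambda u,v:np.array([305+u/4,65+v/4])-0.4
# scale: origin base; housing top, base, hook (seat at unknown offset hx)
obs=[("top",t(297,133),(.08,-.075,.016)),("top",t(253,357),(-.08,-.075,.016)),("top",t(47,318),(-.08,.075,.016)),
("side",s(130,405),(-.08,.075,.016)),("side",s(353,493),(.08,-.075,.016)),("side",s(158,507),(-.08,-.075,.016)),("side",s(300,390),(.08,.075,.016))]
def W(p,l):
    c,n=np.cos(p[2]),np.sin(p[2]);l=np.array(l);return np.array([p[0]+c*l[0]-n*l[1],p[1]+n*l[0]+c*l[1],l[2]])
f=lambda p:np.concatenate([proj(n,W(p,l))[0]-uv for n,uv,l in obs])
r=least_squares(f,[.6,.14,0.2]);print("scale",r.x,np.round(r.fun,1))
p=r.x
ct=np.mean([t(52,42),t(175,67),t(158,165),t(32,143)],0);print("housing top ctr",atz("top",ct,.348))
tip=tri([("top",t(64,397),None),("side",s(33,160),None)]);print("tip",tip)
bend=tri([("top",t(80,345),None),("side",s(60,181),None)]);print("bowl",bend)
e=tri([("top",t(105,205),None),("side",s(108,160),None)]);print("bend?",e)
# valve
t=lambda u,v:np.array([330+u/5,180+v/5])-0.4
s=lambda u,v:np.array([320+u/5,240+v/5])-0.4
# valve +y is left in top
obs=[("top",t(58,74),(.018,.094,.045)),("top",t(126,82),(.018,.046,.045)),("top",t(262,90),(.018,-.046,.045)),("top",t(329,97),(.018,-.094,.045)),
("top",t(150,70),(.025,.03,.05)),("top",t(238,75),(.025,-.03,.05)),
("side",s(50,52),(-.018,.094,.045)),("side",s(119,40),(.018,.094,.045)),("side",s(165,362),(-.018,-.094,.045)),("side",s(240,338),(.018,-.094,.045)),
("side",s(75,143),(-.025,.03,.05)),("side",s(170,122),(.025,.03,.05)),("side",s(210,215),(.025,-.03,.05)),("side",s(107,242),(-.025,-.03,.05))]
r=least_squares(f,[.47,-.25,0.0]);print("valve",r.x,np.round(r.fun,1))
for l in [(0,.07,.025),(0,-.07,.025),(0,0,.094)]: print(W(r.x,l))
can=atz("top",(330,120),.16);print("can",can);print("fit",atz("top",(256,225),.03),"bush",atz("top",(222,222),.02))
E
python3 fit.py
```

```text
scale [ 0.70067492  0.14319514 -0.18739349] [-0.4  1.3 -0.1  0.3 -0.9  0.5 -1.   0.4  1.2 -0.7  0.4  0.9  1.6 -0.2]
housing top ctr [0.70015793 0.14138396 0.348     ]
tip [0.54085695 0.17346378 0.28092135]
bowl [0.56732254 0.1687142  0.26411714]
bend? [0.62519715 0.15772014 0.28108988]
valve [ 0.47895705 -0.25272858 -0.08972484] [-0.5 -0.4 -0.2 -0.8 -0.7 -0.2 -0.2 -0.5 -0.1 -0.2 -0.3  0.2 -0.2 -0.3
 -0.2 -0.5 -0.3  0.5  0.9  1.6 -1.1 -0.3  0.1 -0.2  0.3  0.8 -0.4 -0.1]
[ 0.48522937 -0.18301016  0.025     ]
[ 0.47268474 -0.322447    0.025     ]
[ 0.47895705 -0.25272858  0.094     ]
can [ 0.73507398 -0.12278827  0.16      ]
fit [0.40163899 0.13108211 0.03      ] bush [0.41338143 0.24983132 0.02      ]
```

Run:
```python
from h import *
o=get_obs();M=R.from_rotvec(o["ee_rot"]).as_matrix();print(M.round(3),o["time"])
try: print(finger_overhang)
except Exception as e: print(e)
```

```text
[[-0.     0.275  0.961]
 [-0.001  0.961 -0.275]
 [-1.    -0.001 -0.   ]] 0.15
0.014
```

Run:
```python
from h import *
for uv in [(370,166),(384,152),(398,139)]: print(uv,atz("top",uv,.045))
# bail of turquoise
crop("pics/top0.png",350,125,415,185,8,"pics/c5.png")
```

```text
(370, 166) [ 0.60213884 -0.26338684  0.045     ]
(384, 152) [ 0.65100026 -0.31287084  0.045     ]
(398, 139) [ 0.69662542 -0.36258007  0.045     ]
```

View pics/c5.png

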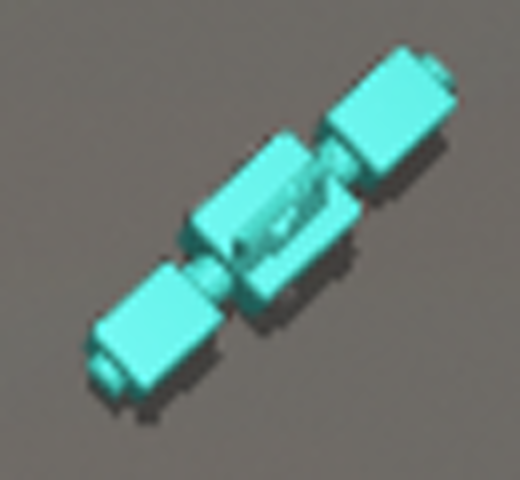

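servo_tool:
  plan:
    - [-1,[0,0,0],10]
    - [-1,[0,0,0],10]
    - [-1,[0,0,0],10]
    - [-1,[0,0,0],10]
    - [-1,[0,0,0],10]
    - [-1,[0,0,0],10]
    - [-1,[0,0,0],10]
    - [-1,[0,0,0],9.1]
    - [-1,[0,0.05,0],0]
    - [-1,[0,0.05,0],0]
    - [-1,[0,0.05,0],0]
    - [-1,[0,0.01,0.04],0]
    - [-1,[0,0.01,0.04],0]
    - [-1,[0,0.01,0.04],0]
    - [-1,[0,0.01,0.04],0]
    - [-1,[0,0.01,0.04],0]
    - [-1,[0,0.01,0.04],0]
    - [-1,[0,0.01,0.04],0]
    - [-1,[0,0.01,0.04],0]
    - [-1,[0,0.01,0.04],0]
  force: 60

```text
time: 2.65
eef_pos: [0.3792, 0.2198, 0.2279]
ee_rot: [1.274, 1.166, -1.274]
force: [0.8, -0.2, 0.1]
gripper_width: 0.999
```

servo_tool:
  plan:
    - [-1,[0,0.01,0.04],0]
    - [-1,[0,0.01,0.04],0]
    - [-1,[0,0.01,0.04],0]
    - [-1,[0,0.01,0.04],0]
    - [-1,[0,0.01,0.04],0]
    - [-1,[0,0.01,0.04],0]
    - [-1,[0,0.01,0.04],0]
    - [-1,[0,0.01,0.04],0]
    - [-1,[0,0.01,0.04],0]
    - [-1,[0,0.01,0.04],0]
    - [-1,[0,0.01,0.04],0]
    - [-1,[0,0.01,0.04],0]
    - [-1,[0.02,0.01,0.03],0]
    - [-1,[0.02,0.01,0],0]
    - [-1,[0,0,0],0]
    - [-1,[0,0,0],0]

```text
time: 4.65
eef_pos: [0.4735, -0.2984, 0.1883]
ee_rot: [1.273, 1.167, -1.273]
force: [-0.8, 0.3, 0.8]
gripper_width: 0.997
```

```bash
cat fit.py | tail -3 >/dev/null
python3 - <<'E'
from h import *
o=get_obs();im=read_camera("wrist");cv2.imwrite("pics/w1.png",im[:,:,::-1]);print(o)
M=R.from_rotvec(o["ee_rot"]).as_matrix();print(M.round(3))
x,y,a=0.47896,-0.25273,-0.0897
f=lambda l:(x+np.cos(a)*l[0]-np.sin(a)*l[1],y+np.sin(a)*l[0]+np.cos(a)*l[1],l[2])
for l in [(.018,.094,.045),(-.018,.094,.045),(.018,.046,.045),(-.018,-.094,.045),(.018,-.094,.045),(.018,-.046,.045),(-.018,-.046,.045),(0,0,.094)]: print(l,proj("wrist",f(l),o).round(1))
E
```

```text
{'time': 4.65, 'joints': array([-6.68998465e-01,  4.45330816e-01,  1.55812100e+00,  2.84298902e-05,
        1.13841523e+00, -5.81495826e-01]), 'joint_vel': array([-0.00141494, -0.01167019, -0.00647221, -0.00136836, -0.00018601,
       -0.00260509]), 'joint_efforts': array([-3.74229625e-01, -7.66863799e+01, -3.33187294e+01,  3.86968860e-02,
        1.23810236e-02,  2.63116340e-02]), 'eef_pos': array([ 0.47353456, -0.2983998 ,  0.18832246]), 'ee_rot': array([ 1.27340987,  1.16682651, -1.27344143]), 'force': array([-0.80735034,  0.32721229,  0.78763454]), 'torque': array([-0.09702189,  0.08380787, -0.02072972]), 'gripper_width': 0.997166202907499}
[[-0.     0.996 -0.087]
 [ 0.    -0.087 -0.996]
 [-1.    -0.    -0.   ]]
(0.018, 0.094, 0.045) [[343.6  17.6]]
(-0.018, 0.094, 0.045) [[296.7  17.5]]
(0.018, 0.046, 0.045) [[342.4  83.4]]
(-0.018, -0.094, 0.045) [[299.5 247. ]]
(0.018, -0.094, 0.045) [[339.4 247. ]]
(0.018, -0.046, 0.045) [[340.4 195.1]]
(-0.018, -0.046, 0.045) [[298.9 195.1]]
(0, 0, 0.094) [[320.2 147.2]]
```

View pics/w1.png

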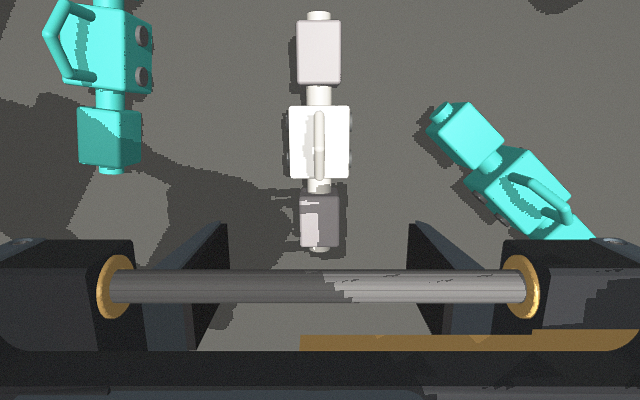

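The wrist image shows the grey coil at (300–339, 193–247), as predicted from the fit. Going down onto it.

servo_tool:
  plan:
    - [-1,[0,0.001,0.024],0]
    - [-1,[0.03,0,0],0]
    - [-1,[0.03,0,0],0]
    - [-1,[0.03,0,0],0]
    - [-1,[0.03,0,0],0]
    - [-1,[0.025,0,0],0]
    - [-1,[0.022,0,0],0]
    - [-1,[0,0,0],0]
    - [-1,[0,0,0],0]
    - [-1,[0,0,0],0]

```text
time: 5.95
eef_pos: [0.4729, -0.3239, 0.022]
ee_rot: [1.274, 1.164, -1.274]
force: [-0.5, 0.2, -0.3]
gripper_width: 1.004
```

Run:
```python
from h import *
o=get_obs();im=read_camera("wrist");cv2.imwrite("pics/w2.png",im[:,:,::-1]);print(o["eef_pos"],o["force"],o["torque"])
```

```text
[ 0.47293498 -0.32391677  0.0219968 ] [-0.50743368  0.18337707 -0.34323549] [-0.07824912  0.02870059  0.01278392]
```

View pics/w2.png

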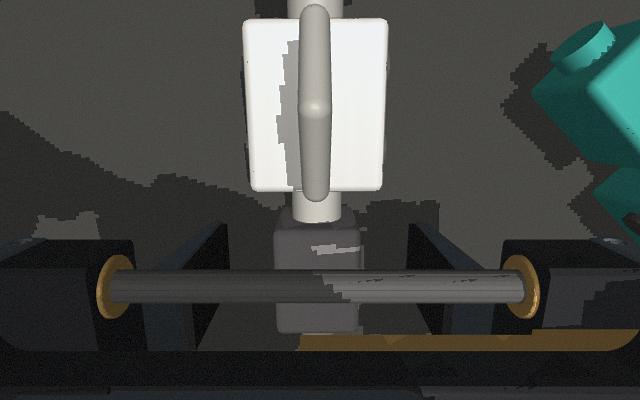

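servo_tool:
  plan:
    - [0.5,[0,0,0],0]
    - [1,[0,0,0],0]
    - [1,[0,0,0],0]
    - [1,[0,0,0],0]
    - [1,[0,0,0],0]
    - [1,[0,0,0],0]
    - [1,[0,0,0],0]
    - [1,[0,0,0],0]
  force: 60

```text
time: 7.0
eef_pos: [0.4724, -0.3233, 0.0209]
ee_rot: [1.274, 1.166, -1.274]
force: [0.1, -0.6, -0.2]
gripper_width: 0.393
```

servo_tool:
  plan:
    - [1,[-0.005,0,0],0]
    - [1,[-0.01,0,0],0]
    - [1,[-0.015,0,0],0]
    - [1,[-0.02,0,0],0]
    - [1,[-0.02,0,0],0]
    - [1,[-0.02,0,0],0]
    - [1,[-0.01,0,0],0]
    - [1,[0,0,0],0]
    - [1,[0,0,0],0]
    - [1,[0,0,0],0]

```text
time: 8.25
eef_pos: [0.4721, -0.3231, 0.1202]
ee_rot: [1.274, 1.167, -1.275]
force: [-0.4, 0.3, -6.1]
gripper_width: 0.394
```

Run:
```python
from h import *
o=get_obs();im=read_camera("wrist");cv2.imwrite("pics/w3.png",im[:,:,::-1]);print(o["eef_pos"],o["force"],o["torque"],o["gripper_width"])
im=read_camera("side");cv2.imwrite("pics/s3.png",im[:,:,::-1])
crop("pics/s3.png",280,180,420,330,4,"pics/s3c.png")
```

```text
[ 0.47212791 -0.32305914  0.12023704] [-0.44083313  0.28517371 -6.1073264 ] [-0.50547667  0.10711683  0.01416122] 0.39444447516059417
```

View pics/w3.png

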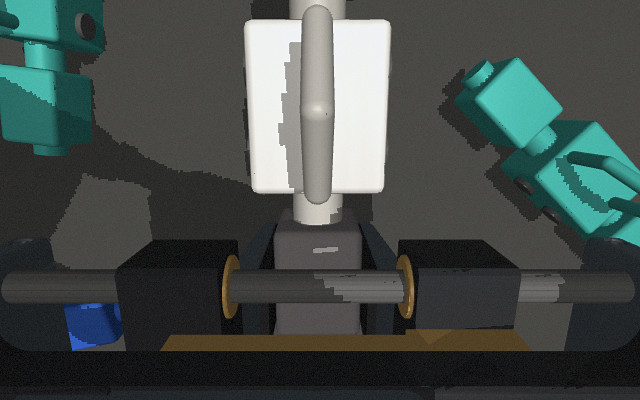

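View pics/s3c.png

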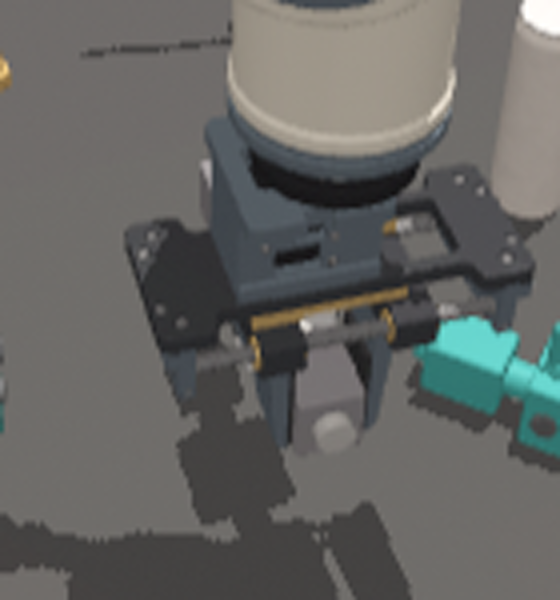

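servo_tool:
  plan:
    - [1,[-0.01,0,0],0]
    - [1,[-0.02,0,0],0]
    - [1,[-0.02,0,0],0]
    - [1,[-0.02,0,-0.01],0]
    - [1,[-0.02,-0.002,-0.02],0]
    - [1,[-0.01,-0.003,-0.03],0]
    - [1,[0,-0.003,-0.035],0]
    - [1,[0,-0.003,-0.035],0]
    - [1,[0,-0.003,-0.035],0]
    - [1,[0,-0.003,-0.035],0]
    - [1,[0,-0.003,-0.035],0]
    - [1,[0,-0.003,-0.035],0]
    - [1,[0,-0.003,-0.035],0]
    - [1,[0,-0.003,-0.035],0]
    - [1,[0,-0.003,-0.035],0]
    - [1,[0,-0.003,-0.035],1]
    - [1,[0,-0.003,-0.03],1.6]
    - [1,[0,-0.001,-0.02],2]
    - [1,[0,0,-0.01],1]
    - [1,[0,0,0],0]

```text
time: 10.85
eef_pos: [0.477, 0.1485, 0.2211]
ee_rot: [1.344, 1.116, -1.344]
force: [0.2, -0.4, -5.4]
gripper_width: 0.385
```

servo_tool:
  plan:
    - [1,[0,0,0],0]
    - [1,[0,0,0],0]

```text
time: 11.1
eef_pos: [0.4773, 0.1475, 0.221]
ee_rot: [1.345, 1.115, -1.346]
force: [-0.3, -0.4, -5.8]
gripper_width: 0.391
```

Run:
```python
from h import *
o=get_obs();im=read_camera("wrist");cv2.imwrite("pics/w4.png",im[:,:,::-1]);print(o["time"],o["eef_pos"],o["force"],o["torque"],R.from_rotvec(o["ee_rot"]).as_matrix().round(4))
im=read_camera("side");cv2.imwrite("pics/s4.png",im[:,:,::-1])
im=read_camera("top");cv2.imwrite("pics/t4.png",im[:,:,::-1])
crop("pics/s4.png",240,50,400,200,4,"pics/s4c.png")
crop("pics/t4.png",200,80,350,230,4,"pics/t4c.png")
M=R.from_rotvec(o["ee_rot"]).as_matrix()
print(proj("wrist",o["eef_pos"]+M@np.array([-.077,-.0002,-.0714]),o))
S=np.array([.563,.169,.26]);xd=np.array([.982,-.186,0])
for l in [(-.022,.018),(0,0),(.05,.012)]: print(l,proj("wrist",S+xd*l[0]+[0,0,l[1]],o),proj("side",S+xd*l[0]+[0,0,l[1]]),proj("top",S+xd*l[0]+[0,0,l[1]]))
```

```text
11.1 [0.47731121 0.14750742 0.22095061] [-0.31058337 -0.4173943  -5.77922933] [-0.42401212  0.17462304  0.02395152] [[-2.000e-04  9.826e-01 -1.857e-01]
 [-1.000e-04 -1.857e-01 -9.826e-01]
 [-1.000e+00 -1.000e-04  2.000e-04]]
[[319.12333523 106.13008994]]
(-0.022, 0.018) [[516.23119298 227.4307266 ]] [[312.90640543 105.62812865]] [[232.7283503  173.78676489]]
(0, 0) [[551.73798041 210.88676021]] [[320.72073943 110.95171995]] [[235.10284563 167.62610385]]
(0.05, 0.012) [[736.24248041 221.26978186]] [[337.96452739 105.65205464]] [[237.73933037 150.83099845]]
```

View pics/w4.png

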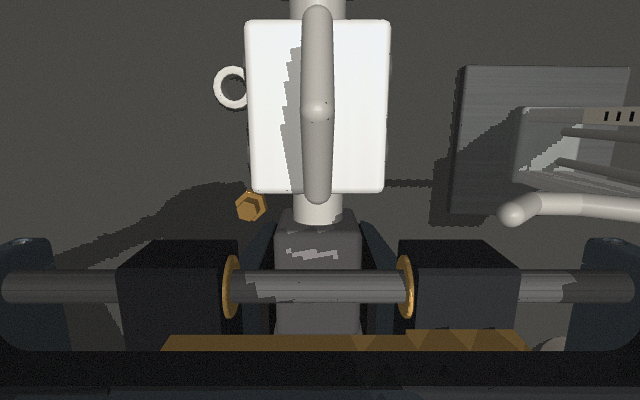

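View pics/s4c.png

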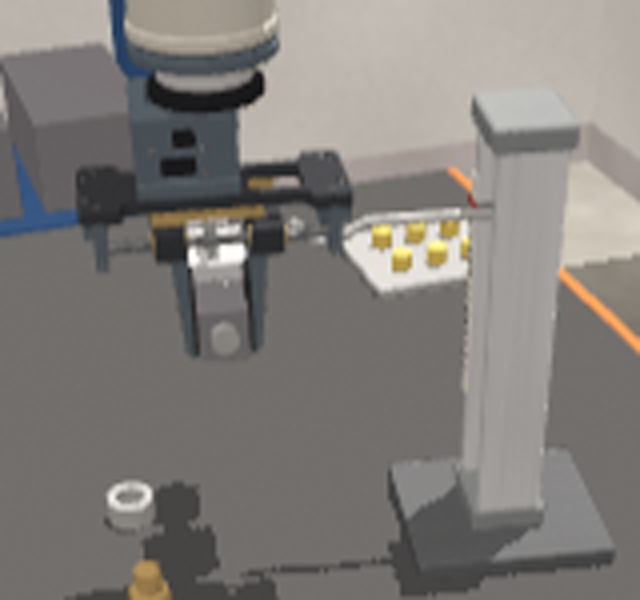

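View pics/t4c.png

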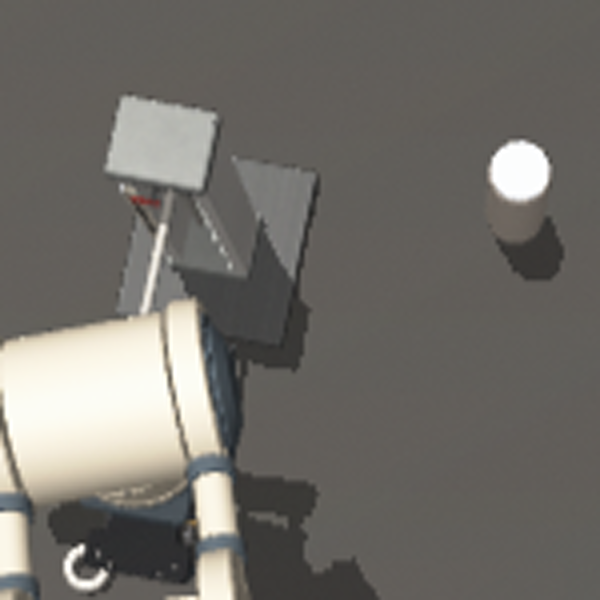

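The bail peak is at (316,110) and the hook tip at (511,213). I've come about 34 mm too far in y, next to the tip but with nothing touched. Backing off.

servo_tool:
  plan:
    - [1,[0,0,0.008],0]
    - [1,[0,0,0.014],0]
    - [1,[0,0,0.012],0]
    - [1,[0,0,0],0]
    - [1,[0,0,0],0]
    - [1,[0,0,0],0]

```text
time: 12.0
eef_pos: [0.4712, 0.1149, 0.2209]
ee_rot: [1.345, 1.115, -1.345]
force: [0.5, 0.2, -6.2]
gripper_width: 0.392
```

Run:
```python
from h import *
o=get_obs();im=read_camera("wrist");cv2.imwrite("pics/w5.png",im[:,:,::-1]);print(o["time"],o["eef_pos"],o["force"],o["torque"])
im=read_camera("side");cv2.imwrite("pics/s5.png",im[:,:,::-1])
crop("pics/s5.png",260,70,380,160,6,"pics/s5c.png")
crop("pics/w5.png",440,60,640,260,4,"pics/w5c.png")
S=np.array([.563,.169,.26]);xd=np.array([.982,-.186,0])
for l in [(-.022,.018),(0,0),(.05,.012)]: print(l,proj("wrist",S+xd*l[0]+[0,0,l[1]],o))
```

```text
12.0 [0.47117124 0.11494316 0.22093396] [ 0.49775716  0.19438861 -6.22863659] [-0.54509384  0.1436457  -0.05736944]
(-0.022, 0.018) [[533.37292872 111.79150726]]
(0, 0) [[568.81662732 111.74249163]]
(0.05, 0.012) [[770.08975659 111.90001548]]
```

View pics/w5.png

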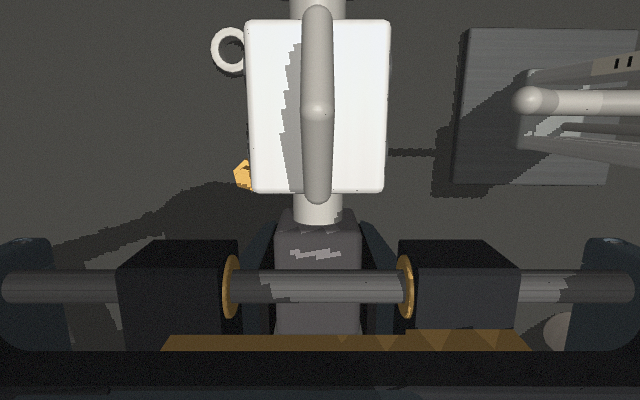

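View pics/s5c.png

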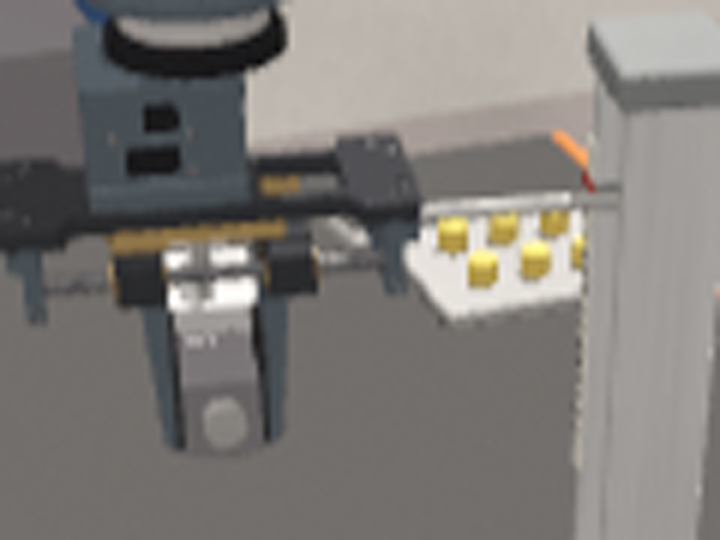

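Hook bar is on row 100, parallel to the tool's y axis, while the bail is on row 110. That means shifting about 3 mm, then advancing through the bail.

servo_tool:
  plan:
    - [1,[0,0,-0.003],0]
    - [1,[0,0.008,0],0]
    - [1,[0,0.01,0],0]
    - [1,[0,0.01,0],0]
    - [1,[0,0.01,0],0]
    - [1,[0,0.006,0],0]
    - [1,[0,0,0],0]
    - [1,[0,0,0],0]
    - [1,[0,0,0],0]

```text
time: 13.22
eef_pos: [0.5146, 0.1096, 0.2209]
ee_rot: [1.345, 1.115, -1.345]
force: [-1.0, -0.6, -6.6]
gripper_width: 0.392
```

Run:
```python
from h import *
o=get_obs();im=read_camera("wrist");cv2.imwrite("pics/w6.png",im[:,:,::-1]);print(o["time"],o["eef_pos"],o["force"],o["torque"])
S=np.array([.563,.169,.26]);xd=np.array([.982,-.186,0])
for l in [(-.022,.018),(0,0),(.05,.012)]: print(l,proj("wrist",S+xd*l[0]+[0,0,l[1]],o))
```

```text
13.225 [0.51460257 0.10960317 0.2209498 ] [-0.99490754 -0.61516134 -6.55614011] [-0.43601245  0.1165429   0.01778457]
(-0.022, 0.018) [[372.61547712 122.40436529]]
(0, 0) [[432.24712123 120.73511154]]
(0.05, 0.012) [[616.97414193 121.89354836]]
```

View pics/w6.png

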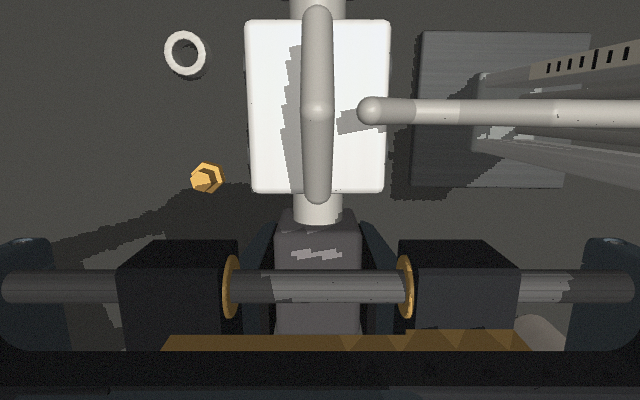

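Bail and hook are in line (row 110 vs 111), with the tip edge at (356,111) as predicted. Advancing about 37 mm, so the tip goes through the bail and the peak comes over the seat.

servo_tool:
  plan:
    - [1,[0,0.005,0],0]
    - [1,[0,0.007,0],0]
    - [1,[0,0.007,0],0]
    - [1,[0,0.007,0],0]
    - [1,[0,0.007,0],0]
    - [1,[0,0.004,0],0]
    - [1,[0,0,0],0]
    - [1,[0,0,0],0]
    - [1,[0,0,0],0]

```text
time: 14.4
eef_pos: [0.551, 0.1027, 0.2209]
ee_rot: [1.345, 1.115, -1.345]
force: [0.5, -0.1, -6.3]
gripper_width: 0.396
```

Run:
```python
from h import *
o=get_obs();im=read_camera("wrist");cv2.imwrite("pics/w7.png",im[:,:,::-1]);print(o["time"],o["eef_pos"],o["force"],o["torque"])
im=read_camera("side");cv2.imwrite("pics/s7.png",im[:,:,::-1])
crop("pics/s7.png",260,70,380,160,6,"pics/s7c.png")
S=np.array([.563,.169,.26]);xd=np.array([.982,-.186,0])
for l in [(-.022,.018),(0,0),(.05,.012)]: print(l,proj("wrist",S+xd*l[0]+[0,0,l[1]],o))
```

```text
14.4 [0.5510415  0.10273012 0.2209381 ] [ 0.5184385  -0.08507543 -6.26156147] [-0.48635787  0.17163537 -0.0030029 ]
(-0.022, 0.018) [[237.39120581 122.4470125 ]]
(0, 0) [[317.550041   120.77105848]]
(0.05, 0.012) [[489.50388919 121.93648362]]
```

View pics/w7.png

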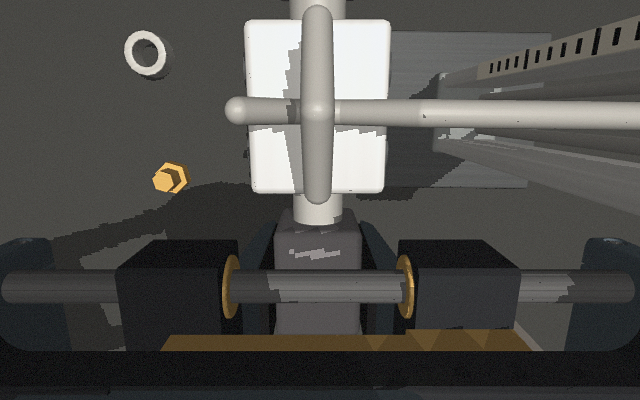

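View pics/s7c.png

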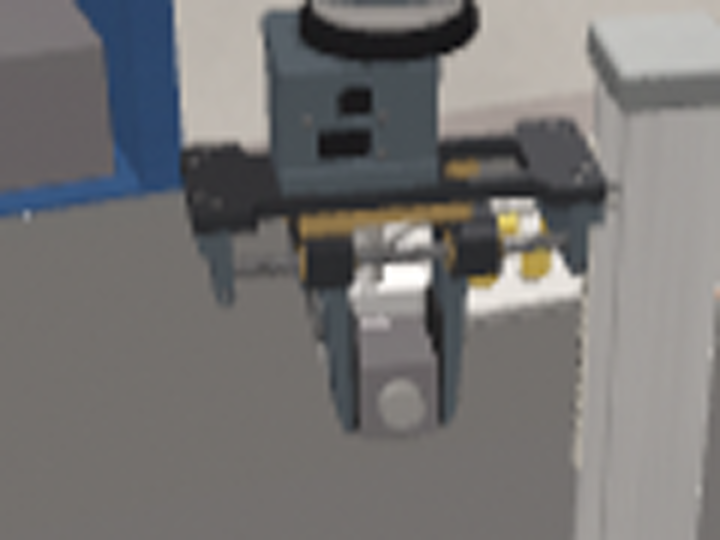

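```bash
cat > avg.py <<'E'
from h import *
import sys
F=[]
for i in range(int(sys.argv[1])):
    read_camera("wrist");o=get_obs();F.append(np.r_[o["force"],o["torque"]])
F=np.array(F);print(o["time"],o["eef_pos"],"mean",F.mean(0).round(3),"sd",F.std(0).round(3))
E
python3 avg.py 30
```

```text
16.0 [0.55126832 0.10265178 0.22091354] mean [-9.500e-02  1.400e-02 -5.696e+00 -4.850e-01  1.370e-01 -5.000e-03] sd [0.507 0.525 0.449 0.028 0.037 0.027]
```

servo_tool:
  plan:
    - [1,[0.004,0,0],0]
    - [1,[0.005,0,0],0]
    - [1,[0.005,0,0],0]
    - [1,[0.003,0,0],0]
    - [1,[0.003,0,0],0]
    - [1,[0.003,0,0],0]
    - [1,[0.003,0,0],0]
    - [1,[0.003,0,0],0]
    - [1,[0.003,0,0],0]
    - [1,[0.003,0,0],0]
    - [1,[0.003,0,0],0]
    - [1,[0.003,0,0],0]
    - [1,[0,0,0],0]
    - [1,[0,0,0],0]

```text
time: 17.75
eef_pos: [0.5513, 0.1027, 0.18]
ee_rot: [1.345, 1.115, -1.345]
force: [-0.3, -0.7, -4.7]
gripper_width: 0.391
```

```bash
python3 avg.py 12
python3 - <<'E'
from h import *
im=read_camera("wrist");cv2.imwrite("pics/w8.png",im[:,:,::-1])
E
```

```text
18.35 [0.55124273 0.10265263 0.17992543] mean [-0.292 -0.413 -3.953 -0.43   0.148  0.011] sd [0.406 0.512 0.596 0.021 0.029 0.028]
```

View pics/w8.png

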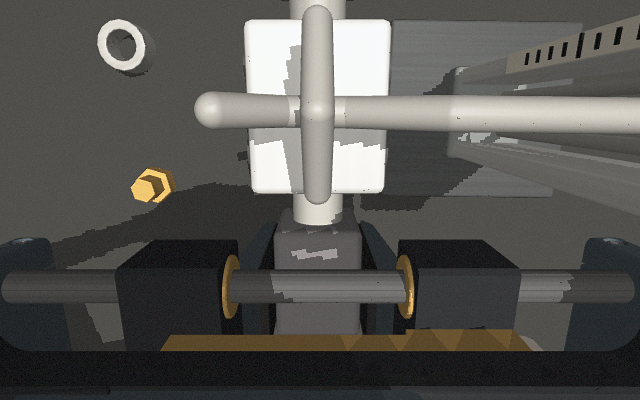

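servo_tool:
  plan:
    - [1,[0.002,0,0],0]
    - [1,[0.003,0,0],0]
    - [1,[0.003,0,0],0]
    - [1,[0.003,0,0],0]
    - [1,[0.003,0,0],0]
    - [1,[0.003,0,0],0]
    - [1,[0.003,0,0],0]
    - [1,[0.003,0,0],0]
    - [1,[0.003,0,0],0]
    - [1,[0.003,0,0],0]
    - [1,[0.003,0,0],0]
    - [1,[0.002,0,0],0]
    - [1,[0.001,0,0],0]
    - [1,[0,0,0],0]
    - [1,[0,0,0],0]
    - [1,[0,0,0],0]

```text
time: 20.4
eef_pos: [0.5513, 0.1027, 0.145]
ee_rot: [1.345, 1.115, -1.345]
force: [-0.6, 0.6, -1.5]
gripper_width: 0.393
```

```bash
python3 avg.py 30
```

```text
21.9 [0.55123596 0.1026774  0.14490477] mean [-0.176 -0.166 -0.827 -0.18   0.103  0.006] sd [0.465 0.549 0.474 0.034 0.033 0.032]
```

servo_tool:
  plan:
    - [1,[0.001,0,0.0003],0]
    - [1,[0.002,0,0.0003],0]
    - [1,[0.002,0,0],0]
    - [1,[0.002,0,0],0]
    - [1,[0.001,0,0],0]
    - [1,[0,0,0],0]
    - [1,[0,0,0],0]
    - [1,[0,0,0],0]

```text
time: 22.9
eef_pos: [0.5512, 0.1021, 0.137]
ee_rot: [1.345, 1.115, -1.345]
force: [0.3, 4.5, -0.9]
gripper_width: 0.392
```

```bash
python3 avg.py 40;  python3 - <<'E'
from h import *
im=read_camera("wrist");cv2.imwrite("pics/w9.png",im[:,:,::-1]);crop("pics/w9.png",180,0,460,220,2.8,"pics/w9c.png")
im=read_camera("side");cv2.imwrite("pics/s9.png",im[:,:,::-1]);crop("pics/s9.png",260,70,400,200,4,"pics/s9c.png")
E
```

```text
24.9 [0.55115198 0.10207223 0.13692972] mean [ 8.560e-01  4.526e+00 -1.840e-01  3.870e-01 -3.800e-02 -2.000e-03] sd [0.547 0.391 0.41  0.029 0.035 0.036]
```

View pics/w9c.png

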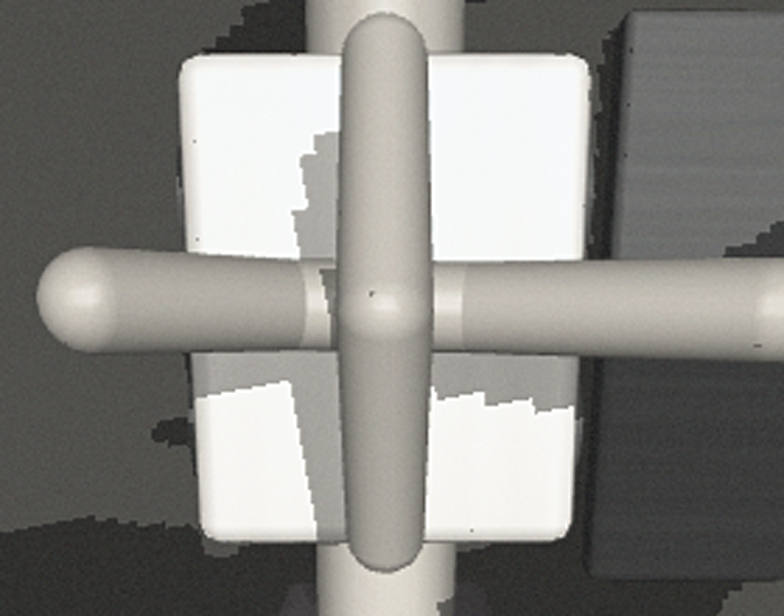

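View pics/s9c.png

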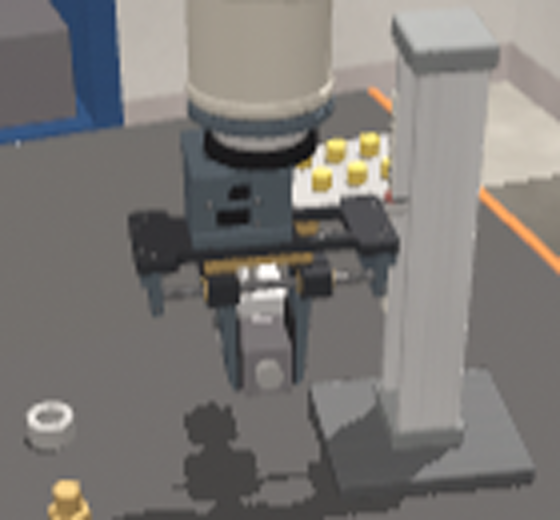

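The 0.6 mm side shift produced 4.5 N of lateral force, so it was already centred. Undoing it and easing down the last 2 mm.

servo_tool:
  plan:
    - [1,[0.001,0,-0.0003],0]
    - [1,[0.001,0,-0.0003],0]
    - [1,[0,0,0],0]
    - [1,[0,0,0],0]
    - [1,[0,0,0],0]

```text
time: 25.62
eef_pos: [0.5512, 0.1025, 0.1349]
ee_rot: [1.345, 1.115, -1.345]
force: [0.9, -0.1, -0.0]
gripper_width: 0.39
```

```bash
python3 avg.py 40
```

```text
27.625 [0.55123175 0.10263834 0.13491885] mean [-0.016 -1.374 -0.143 -0.287  0.066 -0.029] sd [0.467 0.57  0.486 0.044 0.031 0.024]
```

servo_tool:
  plan:
    - [1,[0.0007,0,0.00014],0]
    - [1,[0,0,0],0]
    - [1,[0,0,0],0]
  force: 30

```text
time: 28.0
eef_pos: [0.5512, 0.1026, 0.1342]
ee_rot: [1.345, 1.115, -1.345]
force: [0.0, -0.6, 0.3]
gripper_width: 0.395
```

```bash
python3 avg.py 25
```

```text
29.25 [0.55120991 0.1025065  0.13421216] mean [ 0.047 -0.399 -0.189 -0.139  0.075 -0.001] sd [0.482 0.535 0.387 0.026 0.027 0.021]
```

servo_tool:
  plan:
    - [1,[0,0,0],0]
    - [1,[0,0,0],0]
    - [1,[0,0,0],0]
    - [1,[0,0,0],0]
  force: 3

```text
time: 29.75
eef_pos: [0.5512, 0.1025, 0.1342]
ee_rot: [1.345, 1.115, -1.345]
force: [-0.6, -0.7, 0.1]
gripper_width: 0.393
```

```bash
python3 avg.py 25;python3 - <<'E'
from h import *
im=read_camera("wrist");cv2.imwrite("pics/w10.png",im[:,:,::-1]);crop("pics/w10.png",180,0,460,220,2.8,"pics/w10c.png")
E
```

```text
31.0 [0.55120874 0.10253345 0.13421792] mean [-0.475 -0.116 -0.165 -0.114  0.106  0.026] sd [0.427 0.546 0.49  0.025 0.027 0.031]
```

View pics/w10c.png

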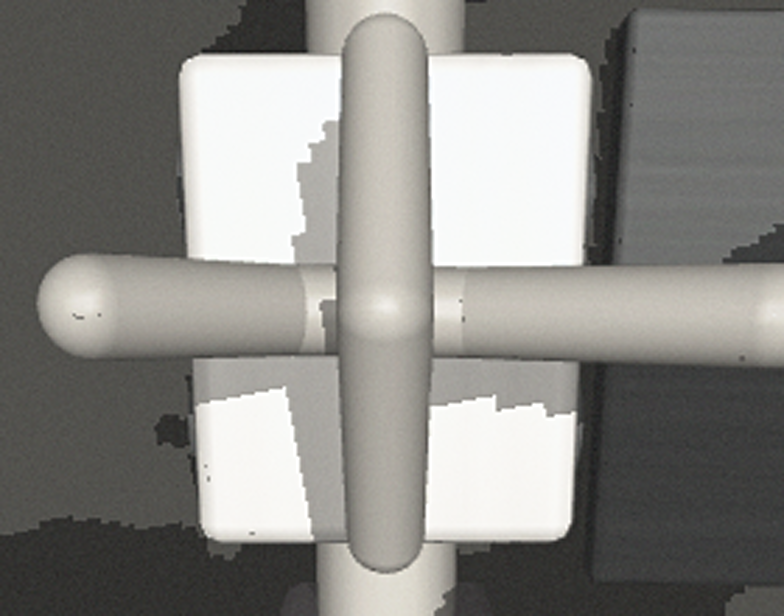

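servo_tool:
  plan:
    - [1,[-0.0005,0,0],0]
    - [0.1,[0,0,0],0]
    - [0,[0,0,0],0]
    - [-0.2,[0,0,0],0]
    - [-0.4,[0,0,0],0]
  force: 3

```text
time: 31.68
eef_pos: [0.5512, 0.1025, 0.1347]
ee_rot: [1.345, 1.115, -1.345]
force: [-0.4, 0.4, 0.2]
gripper_width: 0.678
```

```bash
python3 avg.py 10;python3 - <<'E'
from h import *
im=read_camera("wrist");cv2.imwrite("pics/w11.png",im[:,:,::-1]);print(get_obs()["gripper_width"])
E
```

```text
32.175 [0.55121531 0.102533   0.13471495] mean [-0.145  0.245 -0.058 -0.116  0.065 -0.017] sd [0.36  0.336 0.47  0.03  0.024 0.02 ]
0.7035903571892193
```

View pics/w11.png

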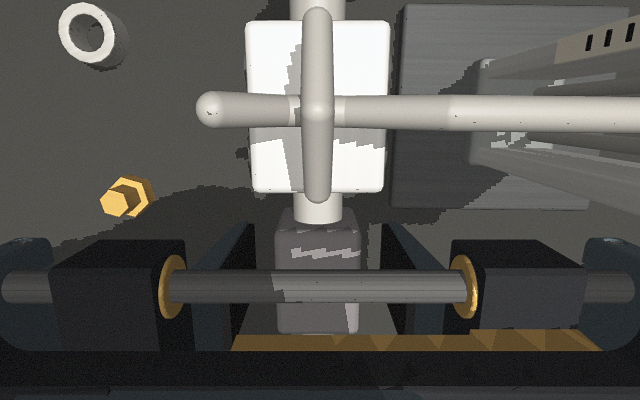

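Jaws are open and the valve stays put (block rows 21–192 as before). Retreating straight up.

servo_tool:
  plan:
    - [-0.4,[0,0,0],0]
    - [-0.4,[-0.005,0,0],0]
    - [-0.4,[-0.01,0,0],0]
    - [-0.4,[-0.015,0,0],0]
    - [-0.4,[-0.02,0,0],0]
    - [-0.4,[-0.02,0,0],0]
    - [-0.4,[-0.02,0,0],0]
    - [-0.4,[-0.02,0,0],0]
    - [-0.4,[-0.02,0,0.02],0]
    - [-0.4,[0,0,0.03],0]
    - [-0.4,[0,0,0.03],0]
    - [-0.4,[0,0,0.03],0]
    - [-0.4,[0,0,0.03],0]
    - [-0.4,[0,0,0.03],0]
    - [-0.4,[0,0,0.02],0]
    - [-0.4,[0,0,0],0]
    - [-0.4,[0,0,0],0]
    - [-0.4,[0,0,0],0]

```text
time: 34.48
eef_pos: [0.5162, -0.0835, 0.265]
ee_rot: [1.345, 1.116, -1.344]
force: [0.5, 0.0, 0.1]
gripper_width: 0.7
```

Run:
```python
from h import *
for i in range(6): a=read_camera("side")
cv2.imwrite("pics/s12.png",a[:,:,::-1])
for i in range(20): b=read_camera("top")
cv2.imwrite("pics/t12.png",b[:,:,::-1])
c=read_camera("side");cv2.imwrite("pics/s13.png",c[:,:,::-1])
print(get_obs()["time"],get_obs()["eef_pos"])
A=cv2.cvtColor(cv2.imread("pics/s12.png"),6)[60:250,250:400].astype(int);B=cv2.cvtColor(cv2.imread("pics/s13.png"),6)[60:250,250:400].astype(int)
print("diff",abs(A-B).max(),abs(A-B).mean())
crop("pics/s13.png",260,60,400,200,4.2,"pics/s13c.png");crop("pics/t12.png",200,80,350,230,4,"pics/t12c.png")
```

```text
35.825 [ 0.51603519 -0.08417233  0.26472398]
diff 52 0.616
```

View pics/s13c.png

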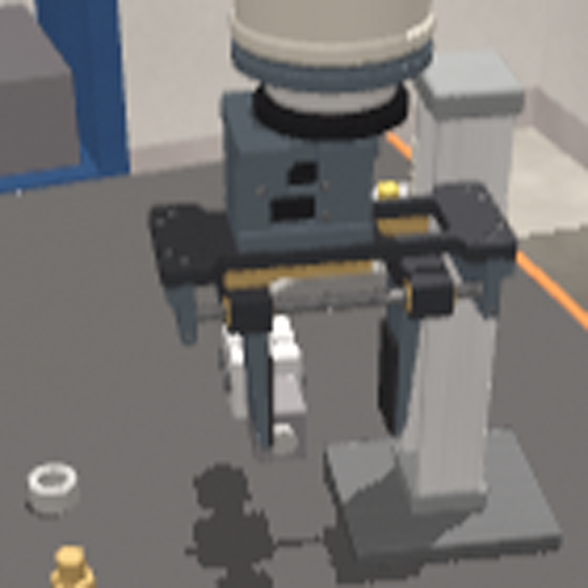

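View pics/t12c.png

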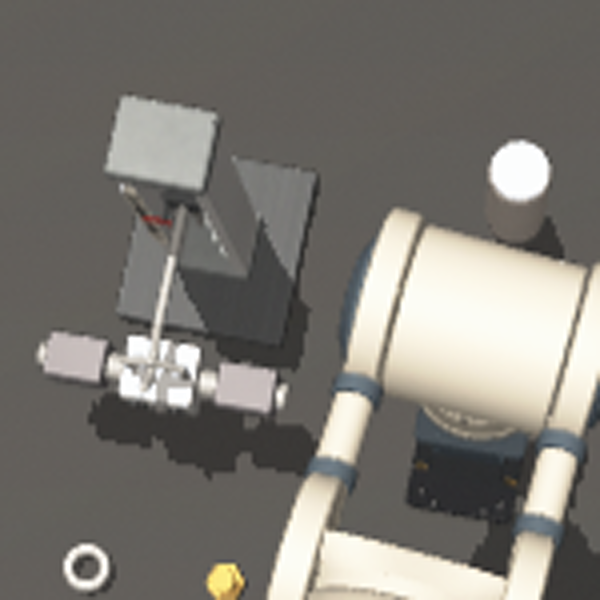

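The top view shows the valve hanging alone on the hook, but the side view is blocked by the gripper. Moving clear to check that it is level and still.

servo_tool:
  plan:
    - [-0.4,[0,-0.01,0.02],0]
    - [-0.4,[0,-0.02,0.03],0]
    - [-0.4,[0,-0.03,0.03],0]
    - [-0.4,[0,-0.03,0.03],0]
    - [-0.4,[0,-0.03,0.03],0]
    - [-0.4,[0,-0.02,0.02],0]
    - [-0.4,[0,0,0],0]
    - [-0.4,[0,0,0],0]
    - [-0.4,[0,0,0],0]
    - [-0.4,[0,0,0],0]

```text
time: 37.08
eef_pos: [0.3492, -0.2151, 0.2646]
ee_rot: [1.344, 1.116, -1.344]
force: [0.7, -0.4, -0.5]
gripper_width: 0.703
```

Run:
```python
from h import *
a=[read_camera("side").astype(int)[70:230,290:370] for i in range(12)]
im=read_camera("side");cv2.imwrite("pics/s14.png",im[:,:,::-1])
print(get_obs()["time"],get_obs()["joint_vel"].round(3));print("mean frame diffs",[round(abs(x-a[0]).mean(),2) for x in a[1:]])
crop("pics/s14.png",270,60,400,200,4.2,"pics/s14c.png")
M=np.array([.186,.982,0]);S=np.array([.5630,.169,0])
for y in (.094,-.094): print(proj("side",S+M*y+[0,0,.137+.02]))
```

```text
37.725 [-0.     0.001  0.001  0.001 -0.     0.   ]
mean frame diffs [np.float64(0.52), np.float64(0.61), np.float64(0.69), np.float64(0.74), np.float64(0.79), np.float64(0.84), np.float64(0.85), np.float64(0.87), np.float64(0.88), np.float64(0.89), np.float64(0.89)]
[[317.10869306 128.2429749 ]]
[[326.13156606 158.92462259]]
```

View pics/s14c.png

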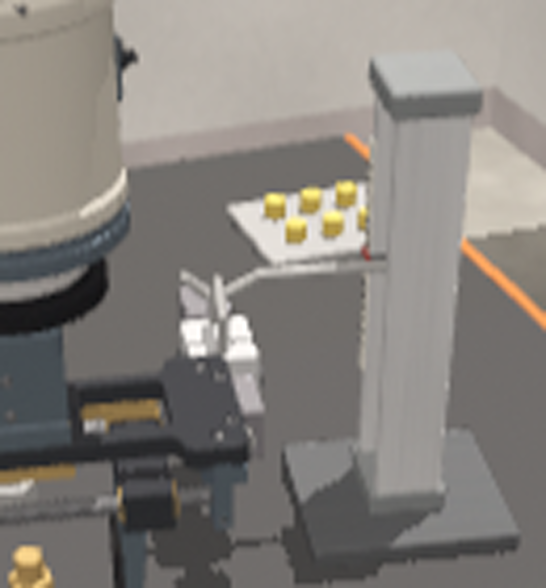

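servo_tool:
  plan:
    - [-0.4,[-0.02,0,0.03],0]
    - [-0.4,[-0.03,0,0.04],0]
    - [-0.4,[-0.03,0,0.04],0]
    - [-0.4,[-0.03,0,0.04],0]
    - [-0.4,[-0.02,0,0.02],0]
    - [-0.4,[0,0,0],0]
    - [-0.4,[0,0,0],0]
    - [-0.4,[0,0,0],0]
    - [-0.4,[0,0,0],0]
    - [-0.4,[0,0,0],0]
    - [-0.4,[0,0,0],0]
    - [-0.4,[0,0,0],0]
    - [-0.4,[0,0,0],0]

```text
time: 39.35
eef_pos: [0.3173, -0.3826, 0.3947]
ee_rot: [1.345, 1.115, -1.345]
force: [0.1, 0.3, -0.4]
gripper_width: 0.7
```

Run:
```python
from h import *
a=[]
for i in range(14): a.append((read_camera("side").astype(int)[105:180,300:345],read_camera("top").astype(int)[155:190,205:275]))
print(get_obs()["time"],get_obs()["eef_pos"])
for k in (0,1): print([round(abs(x[k]-a[0][k]).mean(),2) for x in a[1:]])
im=read_camera("side");cv2.imwrite("pics/s15.png",im[:,:,::-1]);crop("pics/s15.png",270,60,400,200,4.2,"pics/s15c.png")
im=read_camera("top");cv2.imwrite("pics/t15.png",im[:,:,::-1]);crop("pics/t15.png",200,90,290,200,5,"pics/t15c.png")
```

```text
40.75 [ 0.31732724 -0.38252833  0.39472144]
[np.float64(0.48), np.float64(0.47), np.float64(0.48), np.float64(0.51), np.float64(0.55), np.float64(0.58), np.float64(0.59), np.float64(0.61), np.float64(0.6), np.float64(0.6), np.float64(0.6), np.float64(0.59), np.float64(0.6)]
[np.float64(0.47), np.float64(0.47), np.float64(0.47), np.float64(0.48), np.float64(0.47), np.float64(0.45), np.float64(0.48), np.float64(0.47), np.float64(0.47), np.float64(0.47), np.float64(0.48), np.float64(0.47), np.float64(0.48)]
```

View pics/s15c.png

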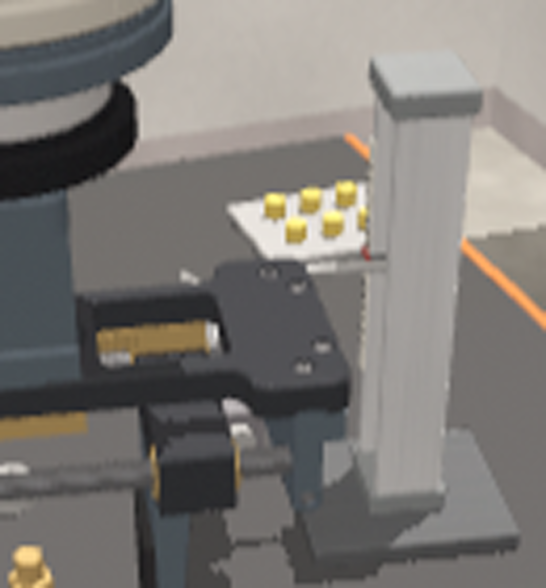

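View pics/t15c.png

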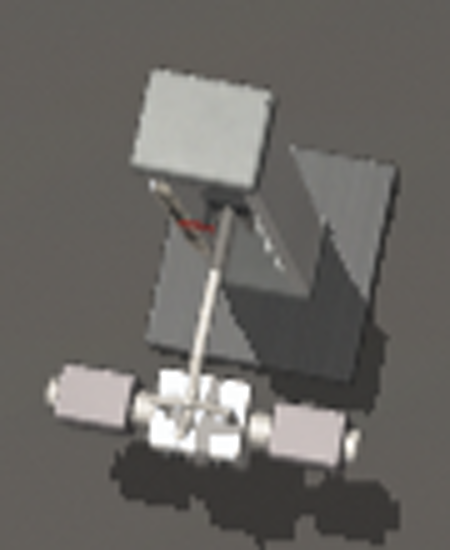

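servo_tool:
  plan:
    - [-0.4,[0,0.02,0],0]
    - [-0.4,[0,0.03,0],0]
    - [-0.4,[0,0.04,0],0]
    - [-0.4,[0,0.04,0],0]
    - [-0.4,[0,0.04,0],0]
    - [-0.4,[0,0.04,0],0]
    - [-0.4,[0,0.04,0],0]
    - [-0.4,[0,0.03,0],0]
    - [-0.4,[0,0.02,0],0]
    - [-0.4,[0,0,0],0]
    - [-0.4,[0,0,0],0]
    - [-0.4,[0,0,0],0]
    - [-0.4,[0,0,0],0]
    - [-0.4,[0,0,0],0]
    - [-0.4,[0,0,0],0]
    - [-0.4,[0,0,0],0]

```text
time: 42.85
eef_pos: [0.6121, -0.4381, 0.3948]
ee_rot: [1.345, 1.115, -1.345]
force: [0.0, 0.1, 0.4]
gripper_width: 0.7
```

Run:
```python
from h import *
a=[]
for i in range(14): a.append((read_camera("side").astype(int)[105:180,300:345],read_camera("top").astype(int)[155:190,205:275]))
print(get_obs()["time"],get_obs()["eef_pos"])
for k in (0,1): print([round(abs(x[k]-a[0][k]).mean(),2) for x in a[1:]])
im=read_camera("side");cv2.imwrite("pics/s16.png",im[:,:,::-1]);crop("pics/s16.png",270,60,400,200,4.2,"pics/s16c.png")
```

```text
44.25 [ 0.61213989 -0.4381043   0.39473264]
[np.float64(0.3), np.float64(0.31), np.float64(0.31), np.float64(0.32), np.float64(0.3), np.float64(0.31), np.float64(0.32), np.float64(0.31), np.float64(0.31), np.float64(0.31), np.float64(0.31), np.float64(0.32), np.float64(0.31)]
[np.float64(0.49), np.float64(0.49), np.float64(0.48), np.float64(0.48), np.float64(0.49), np.float64(0.49), np.float64(0.48), np.float64(0.48), np.float64(0.48), np.float64(0.5), np.float64(0.5), np.float64(0.49), np.float64(0.49)]
```

View pics/s16c.png

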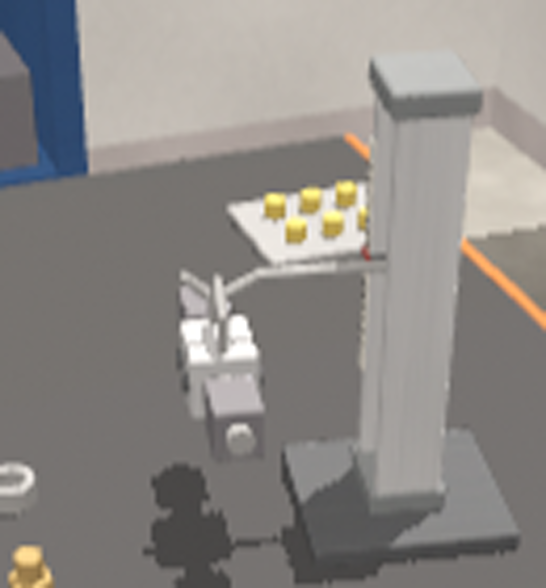

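Run:
```python
from h import *
yd=np.array([.186,.982,0]);S=np.array([.563,.169,0])
for th in (-3,0,3):
  t=np.radians(th);out=[]
  for y,z in [(-.102,0),(-.094,.02),(.094,.02),(0,.069)]:
    # rotate about peak (z=.069)
    zz=z-.069;Y=y*np.cos(t)-zz*np.sin(t);Z=.069+y*np.sin(t)+zz*np.cos(t)
    P=S+yd*Y+[0,0,.138+Z]; q=proj("side",P)[0]; out.append(((q-[270,60])*4.2).round(0))
  print(th,*out)
```

```text
-3 [239. 442.] [236. 410.] [198. 293.] [214. 284.]
0 [238. 446.] [236. 414.] [198. 285.] [214. 284.]
3 [237. 449.] [235. 418.] [197. 278.] [214. 284.]
```

```bash
python3 -c "
from plant import *
print(job_done(),get_obs()['time'])"
```

```text
the job is handed in; nothing more can be done
the job is handed in; nothing more can be done
```

The valve is hanging on the scale's hook by its bail, with the arm well clear, and the job was handed in at about 44 s of the 72 s allowed. I gripped the grey valve by its right coil, passed the hook tip through the bail and lowered it at about 0.024 m/s. Near balance I cut the grip to 3 N and opened the jaws.

**Weight:** about 5.7 N by the wrist sensor (roughly 0.58 kg). That is the reading in the grip, not the scale's dial. At release the hook was drawn down about 64 mm.

**Last checks:**
- **Still:** the last 14 frames from both the side and top cameras differed only by image noise. An earlier side series had drifted slightly, either because the valve was still settling or because the arm was in view.
- **Level:** the side view fits level to within about 1 to 2°, which is as fine as the picture allows.
- **Release:** just before opening, the upward load left in the gripper was about 0.17 N or less. The valve did not visibly move in the wrist picture taken about half a second after the jaws opened.
- **Bystanders:** the can, fitting, bush and look-alike valves were never contacted.

**What disagreed:**
- **Force near balance:** the vertical force did not change over the last 2 to 3 mm, where the spring should have shown about 0.2 N. I therefore chose the release height from the whole set of force readings, with an uncertainty of about 2 mm.
- **Side shift:** a trial 0.6 mm sideways correction under load raised the lateral force to about 4.5 N for a few seconds, so I undid it before release.
- **Approach:** I first overshot about 34 mm sideways beside the hook tip. The force readings showed no contact, and I backed off.

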